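# Snap the end cap home on the pipe nipple with the seating tool

## Task

Take the wooden-handled seating tool from its tin tray, set its cup squarely over the grey end cap that stands proud on the pipe nipple, and press straight down with the tool until the cap clicks fully home on the collar, without cocking the cap or forcing it once it is seated (it splits above 30 N). Then stand the tool upright in its tin tray again and let go, leaving the other clamps and fittings where they lie.

Things in the scene. Friction and masses are not known exactly. Their poses are not given: they have to be found in the camera images.
- tool_mid (a point): Seating tool, 100 mm tall, upright, 0.22 kg; this point: on its axis, 50 mm above its lower rim; z up. Steel foot 47 mm in diameter, 16 mm high, hollowed underneath into a cup 39 mm wide, 4 mm deep that goes over the end cap; neck 20 mm thick, 16 to 30 mm up; round dark wood handle 26 mm in diameter, 30 to 100 mm above the rim: hold it there.
- tray_floor (a point): Square tin tray fixed to the drawer bottom, 92 x 92 mm outside (88 mm inside), rim 8 mm above its floor; this point is the centre of its inner floor, on which the tool stands (not always in the middle).
- stand_top (a point): Wooden block 64 x 64 x 25 mm fixed to the drawer bottom, holding the one capped steel nipple upright; this point: centre of its top face, on the axis of nipple and cap; z up. The nipple's height differs each time, unreported: the proud cap's top is 44 to 80 mm above this point, to be found by touch or sight. Two other blocks hold bare nipples (open bore, no cap): not part of the job.
- cap (a joint): Grey plastic end cap, 33 mm in diameter, 14 mm tall, flat top, 2 mm bevel; value: how far it is pressed down (m): 0 proud (8 mm gap to the nipple's 37 mm collar), 0.008 home. It gives way at 9 N, then ever more easily; past 4 mm it snaps home by itself, short of that it springs back. At home it is hard up; the nipple stands on a rubber pad (9 N per mm). It splits above 30 N.
- cap_rock_x (a joint): How far the cap is cocked about the block's x axis (rad, right-handed, so a positive value means its -y side is down): 0 is square. It rocks (0.9 N m/rad) when pressed off-centre by the rim of the cup, and springs back when let go.
- cap_rock_y (a joint): The same about the block's y axis (rad; positive: its +x side is down).
- clamp1: Bystander: stainless worm-drive hose clamp, ring 44 mm across, 13 mm high, lying loose; origin at the ring's centre, underneath.
- clamp2: Bystander: the same kind of clamp, 38 mm across.
- clamp3: Bystander: the same kind of clamp, 48 mm across.
- clamp4: Bystander: the same kind of clamp, 34 mm across.
- elbow: Bystander: brass barbed elbow, two 34 mm arms, 20 mm high; origin under the corner.
- coupler: Bystander: red plastic quick coupler, 74 mm long, 26 mm high; origin under its middle.
Not all that is in view belongs to the job. What is shaped like the part that bears tool_mid but green is not meant.

How it is judged:
By the outcome, as a careful person would: the job done as asked, in the order asked, and still so for the second after the job is handed in, with the robot touching nothing.
It also fails if it takes over 53 s, if anything falls off the work surface, if the arm or the gripper's body presses on something with over 40 N, if the wrist force passes 120 N, or if a joint passes its speed limit or range.

## Robot

A 6-joint arm with a two-finger parallel gripper is mounted at the origin on the work surface. World frame = base frame: x ahead of the robot, y to its left, z up, the work surface at z = 0. Lengths are in m, angles in rad, forces in N, time in s.
With the tool pointing down it reaches from about 0.375 to 0.9 m from the base axis. Payload 3.1 kg.
Tool frame: the origin (TCP) lies on the centre line of the jaws, within the pads' length; the fingertips stand 11 mm ahead of it and the grasp point (between the pads) lies 8 mm behind it; x points along the fingers, y is the direction in which the jaws open and shut, and the axes are right-handed (so a half turn about x gives the same grasp; the last joint's range is limited). The gripper opens to 87 mm and grips with 3 to 60 N. Pads are 19 mm wide; open, the fingers measure 117 mm over their backs; the gripper's body (75 mm by 190 mm) begins 51 mm behind the grasp point.
Start: joints at [1.026, 0.527, 1.433, -0, 1.181, -0.178], TCP at [0.224, 0.583, 0.234] pointing down, gripper open.
Joint ranges: [-3.08, 3.08], [-0.75, 2.2], [0.22, 2.44], [-1.43, 4.57], [0, 2.65], [-2.85, 2.85]. Speed limits (rad/s): [2.79, 2.79, 3.14, 3.14, 3.14, 3.14].

## Interface

Orientations are given as a unit quaternion [x, y, z, w].
In Python, from rig import robot, camera, camera_info gives the robot as it stands.
- The arm moves only by the shell command python3 -m inch 'ROWS' [FORCE]. ROWS is JSON, a list that holds one entry, the list of rows, each a list of 5 numbers: the shift along the tool's x, y, z in cm, then the turn about the tool's x in rad, then the opening, from 0 (shut) to 1 (fully open). A call has 1 to 8 rows; each row shifts and turns the pose as measured when the row begins, along the tool's axes as they then stand; what a row does not reach is not made up. A row lasts 1/12 s, in which the tool goes at most 41.7 mm and 7.16 degrees, less where a joint would pass 70% of its speed; a pose out of reach is approached as far as the arm can. A call with a gripper value outside its range is refused whole. The fingers move at their own pace and stop on an object; FORCE is the grip in N (left out, the last holds). Time passes only in rows, so rows that do not move let the fingers close. It gives the time, the measured TCP pose, the force and the opening at its end, in the units of the state.
- robot.get_obs(): the state, without advancing time (a new reading comes with each control period).
- camera(name): name is "scene" or "top" or "wrist"; returns the picture (480x640x3 uint8, red, green, blue); there is no depth.
- camera_info(name): a dict with "camera_matrix" (3x3 intrinsics, pixels), "rvec" (rotation vector, rad) and "tvec" (3), from world to camera coordinates, as OpenCV has them. Camera axes: x right, y down, z forward; pixel columns grow to the right and rows downward; lengths in m; the calibration is good to about 2 mm. A picture is of the moment at which its call begins: read the wrist's pose just before it. camera_info takes no time and is no camera call; for the wrist camera it gives the pose at the moment of the call.
- robot.hand_in(): hands the job in, once; it reports no verdict.
The state is a dict: "time": time; "q": joint angles; "joint_velocities": joint speeds; "joint_torque": joint torques, N m; "position": TCP position; "tool_rot": TCP orientation; "ft_force": force on the tool from outside, world axes, zero at the start; "moment": the same for the moment, N m; "grip_width": finger opening in m.
Only numpy, scipy, OpenCV 4.12 (cv2) and the standard library are available. Lean on these libraries where they do the work, as an engineer would, in place of code of your own. Each camera call takes 0.05 s, during which the arm holds its last target. There are 200 camera calls.

## Working session

There is one attempt and no reset: what is moved stays moved. The work goes in short steps, Python scripts to look and compute and a shell command to move; the robot and the scene stay as the last step left them, time stands still between calls to the robot, and variables do not carry over. Pictures are saved under pics/ and viewed, about 8 in all and at most 12, crops included, and the job is handed in when it is done.

```bash
ls; mkdir -p pics
python3 - <<'E'
from rig import robot,camera,camera_info
import cv2,numpy as np
for n in("top","scene"):
    im=camera(n); cv2.imwrite(f"pics/{n}0.png",im[:,:,::-1]); 
    i=camera_info(n); R=cv2.Rodrigues(np.array(i["rvec"],float))[0]; print(n,np.array(i["camera_matrix"]).tolist(),(-R.T@np.array(i["tvec"]).ravel()).round(3),R.round(3).tolist())
print(robot.get_obs())
E
```

```text
pics
top [[442.4183659719428, 0.0, 322.5766325022128], [0.0, 442.4183659719428, 232.631896789366], [0.0, 0.0, 1.0]] [ 0.375 -0.162  1.072] [[-0.004, -1.0, 0.009], [-0.997, 0.003, -0.083], [0.083, -0.01, -0.997]]
scene [[555.6913054762059, 0.0, 321.66136712659886], [0.0, 555.6913054762059, 238.05210060714728], [0.0, 0.0, 1.0]] [ 1.113 -0.088  1.109] [[-0.084, 0.996, -0.004], [0.835, 0.069, -0.546], [-0.544, -0.049, -0.838]]
{'time': 0.1, 'q': array([ 1.02549757e+00,  5.28390544e-01,  1.43375700e+00, -2.22537670e-05,
        1.18139263e+00, -1.78494394e-01]), 'joint_velocities': array([ 0.00031247, -0.00087733, -0.00281842,  0.00203537, -0.00076715,
        0.00132806]), 'joint_torque': array([-1.64616029e-05, -4.40983629e+01, -1.77149016e+01,  6.34777662e-02,
        5.32629818e-02, -6.67643963e-05]), 'position': array([0.22379001, 0.5828873 , 0.23266427]), 'tool_rot': array([ 0.12830959,  0.69548502, -0.12960265,  0.69501107]), 'ft_force': array([-0.05573315, -0.38593879,  0.7434118 ]), 'moment': array([-0.00013848, -0.02130296, -0.00563089]), 'grip_width': 0.08701604442572014}
```

View pics/top0.png

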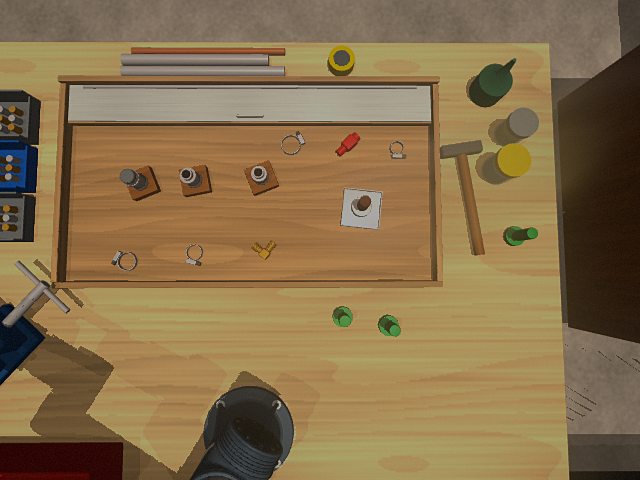

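View pics/scene0.png

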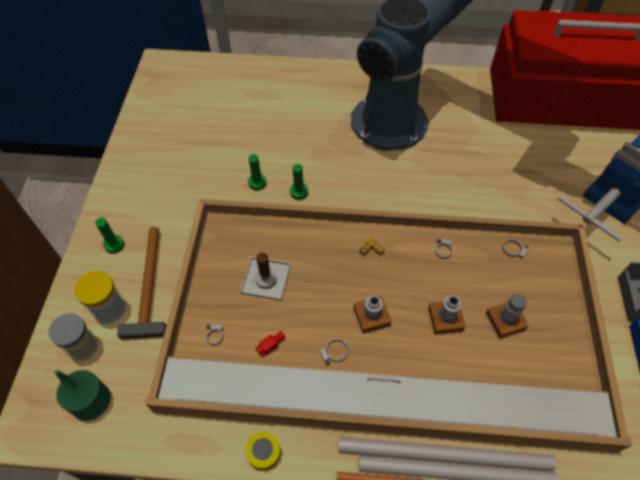

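The top view shows three blocks, at (141,183), (195,180) and (260,177). Only the leftmost seems to carry a solid grey cap; the other two show bores. The tool with the dark wood handle stands in the tray at (362,206), and the green lookalikes at (342,316), (390,325) and (520,235) are not meant. I'll confirm this with enlarged crops.

Run:
```python
import cv2,numpy as np
t=cv2.imread("pics/top0.png");s=cv2.imread("pics/scene0.png")
def c(im,x,y):
    o=cv2.resize(im[y:y+60,x:x+80],(400,300),interpolation=cv2.INTER_CUBIC)
    for k in range(0,80,10): cv2.line(o,(k*5,0),(k*5,5),(0,0,255),1); cv2.putText(o,str(x+k),(k*5,14),0,.32,(0,0,255))
    for k in range(0,60,10): cv2.line(o,(0,k*5),(5,k*5),(0,0,255),1); cv2.putText(o,str(y+k),(6,k*5+4),0,.32,(0,0,255))
    return o
cv2.imwrite("pics/crops.png",np.vstack([np.hstack([c(t,320,180),c(t,105,150)]),np.hstack([c(s,225,240),c(s,475,280)])]))
```

```text
(no output)
```

View pics/crops.png

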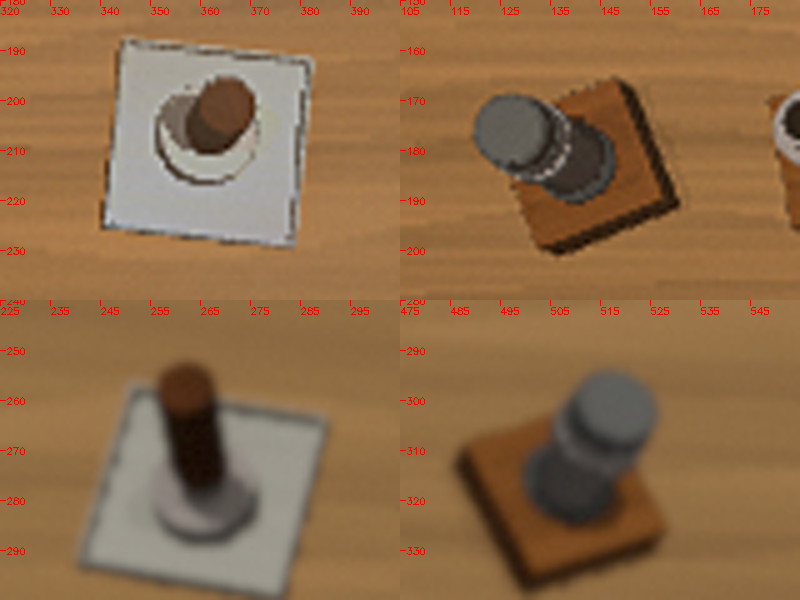

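Confirmed: the dark wood-handled tool stands in the tray, its top at top (365,200) and scene (262,258). The solid grey cap is on the leftmost block, its top at top (127,176) and scene (517,302). Next I triangulate across both views.

```bash
cat > h.py <<'E'
import cv2,numpy as np
from rig import robot,camera,camera_info
def cam(n):
    i=camera_info(n); R=cv2.Rodrigues(np.array(i["rvec"],float))[0]; return np.array(i["camera_matrix"]),R,np.array(i["tvec"],float).reshape(3,1)
def ray(n,p,C=None):
    K,R,t=C or cam(n); d=R.T@np.linalg.solve(K,[p[0],p[1],1]); return (-R.T@t).ravel(),d/np.linalg.norm(d)
def plane(n,p,z,C=None):
    o,d=ray(n,p,C); return o+d*(z-o[2])/d[2]
def tri(a,b):
    (o,d),(P,e)=ray("top",a),ray("scene",b); s=np.linalg.lstsq(np.c_[d,-e],P-o,rcond=None)[0]
    x,y=o+s[0]*d,P+s[1]*e; return (x+y)/2,np.linalg.norm(x-y)
E
python3 - <<'E'
from h import *
f=lambda ox,oy,cx,cy,bx,by:(np.array([ox,oy])+(np.array([cx-bx,cy-by])+.5)/5-.5)
T=lambda x,y:f(320,180,x,y,0,0);B=lambda x,y:f(105,150,x,y,400,0);S=lambda x,y:f(225,240,x,y,0,300);D=lambda x,y:f(475,280,x,y,400,300)
def p(n,a,b): X,e=tri(a,b); print(n,X.round(4),"gap",e.round(4)); return X
t=p("tooltop",T(228,102),S(187,390))
c=[p("tray",T(*a),S(*b)) for a,b in zip([(123,39),(312,61),(295,247),(103,228)],[(132,383),(327,418),(285,598),(80,565)])]
print("traymean",np.mean(c,0),[np.linalg.norm(c[i]-c[i-1]).round(4) for i in range(4)])
p("captop",B(512,131),D(612,412)); p("collar/base",B(578,160),D(567,488)); p("blk bottomcorner/right",B(663,205),D(470,450))
# scene corners vs top corners: compare on planes
for z in (.02,.03,.035,.04): print(z,[plane("top",B(*q),z)[:2].round(4).tolist() for q in((617,80),(663,205),(538,240))],[plane("scene",D(*q),z)[:2].round(4).tolist() for q in((470,450),(533,573),(665,527))])
i=cam("wrist"); print((-i[1].T@i[2]).ravel(),i[1].round(3),i[0])
E
```

```text
tooltop [ 0.5263 -0.2654  0.1158] gap 0.0011
tray [ 0.5509 -0.2474  0.1667] gap 0.0635
tray [ 0.5412 -0.2513  0.136 ] gap 0.0944
tray [ 0.4864 -0.2874 -0.1437] gap 0.0821
tray [ 0.5052 -0.2771 -0.0678] gap 0.1199
traymean [ 0.52092314 -0.26579217  0.02279813] [np.float64(0.2407), np.float64(0.0324), np.float64(0.2872), np.float64(0.0789)]
captop [0.5823 0.2566 0.1085] gap 0.0028
collar/base [0.5832 0.2567 0.0389] gap 0.0006
blk bottomcorner/right [0.5636 0.2202 0.0285] gap 0.0002
0.02 [[0.626, 0.2472], [0.5651, 0.2234], [0.5483, 0.2826]] [[0.5593, 0.2226], [0.6146, 0.2444], [0.5888, 0.302]]
0.03 [[0.6236, 0.2433], [0.5633, 0.2198], [0.5467, 0.2783]] [[0.5644, 0.2197], [0.6192, 0.2414], [0.5936, 0.2985]]
0.035 [[0.6225, 0.2413], [0.5624, 0.2179], [0.5458, 0.2762]] [[0.5669, 0.2183], [0.6214, 0.2398], [0.596, 0.2967]]
0.04 [[0.6213, 0.2394], [0.5615, 0.2161], [0.545, 0.2741]] [[0.5695, 0.2169], [0.6237, 0.2383], [0.5984, 0.2949]]
[0.15298202 0.60934452 0.38427593] [[ 0.358  0.934 -0.002]
 [ 0.897 -0.344  0.278]
 [ 0.259 -0.101 -0.961]] [[367.4304261    0.         315.07831666]
 [  0.         367.4304261  238.83463954]
 [  0.           0.           1.        ]]
```

Heights agree: tool top at 0.116, tray rim about 0.022, block top about 0.038 and cap top about 0.108, which is 70 mm above the block (within 44 to 80). I'll move over the cap for a close wrist view on the way.

```bash
python3 -m inch '[[[0,-1.5,3.7,0,1],[0,-1.5,3.7,0,1],[0,-1.5,3.7,0,1],[0,-1.5,3.7,0,1],[0,-1.5,3.7,0,1],[0,-1.5,3.7,0,1],[0,-1.5,3.7,0,1],[0,-1.5,3.7,0,1]]]'
```

```text
time: 0.77
position: [0.4576, 0.3629, 0.2279]
tool_rot: [0.122, 0.699, -0.124, 0.694]
ft_force: [0.4, 0.0, -0.1]
grip_width: 0.0869
```

```bash
python3 -m inch '[[[0,-1.35,3.8,0,1],[0,-1.35,3.8,0,1],[0,-1.35,3.8,0,1],[0,-1.3,3.8,0,1],[0,0,0,0,1]]]'
python3 - <<'E'
from h import *
C=cam("wrist"); im=camera("wrist"); np.savez("w1.npz",K=C[0],R=C[1],t=C[2]); cv2.imwrite("pics/w1.png",im[:,:,::-1])
print(robot.get_obs()["position"],robot.get_obs()["tool_rot"])
K,R,t=C; print((K@(R@np.array([[.5823],[.2566],[.1085]])+t)).ravel()/ (R@np.array([[.5823],[.2566],[.1085]])+t)[2])
E
```

```text
time: 1.18
position: [0.5909, 0.2489, 0.2248]
tool_rot: [0.123, 0.698, -0.128, 0.694]
ft_force: [0.1, 0.6, 0.5]
grip_width: 0.0874
[0.58766756 0.25081982 0.22439161] [ 0.12303784  0.69985289 -0.12727753  0.69200293]
[323.04833473 223.23739007   1.        ]
```

View pics/w1.png

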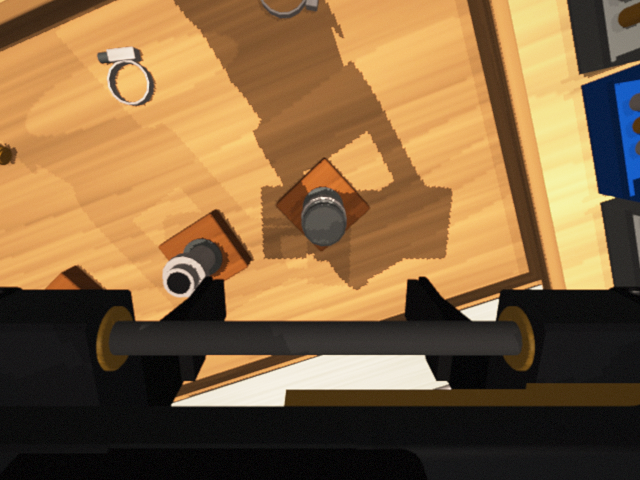

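The wrist view shows the cap disc at about (324,222), against a prediction of (323,223), so the triangulation holds to within 1 mm. Refining the fit and working out the tray numbers:

Run:
```python
from h import *
im=cv2.imread("pics/w1.png"); C=tuple(np.load("w1.npz")[k] for k in "KRt")
cr=im[190:255,290:360]; hsv=cv2.cvtColor(cr,cv2.COLOR_BGR2HSV)
m=((hsv[...,1]<70)&(hsv[...,2]>50)&(hsv[...,2]<125)).astype(np.uint8)
m=cv2.morphologyEx(m,cv2.MORPH_OPEN,np.ones((3,3),np.uint8))
c=max(cv2.findContours(m,0,1)[0],key=cv2.contourArea); e=cv2.fitEllipse(cv2.convexHull(c)); print(e,cv2.boundingRect(c))
(x,y),r=cv2.minEnclosingCircle(c); print(x+290,y+190,r)
for p in((324.5,222.5),(x+290,y+190)): print(plane("wrist",p,.1085,C))
f=lambda x,y:np.array([320+x/5-.4,180+y/5-.4])
q=[plane("top",f(*a),.022) for a in[(123,39),(312,61),(295,247),(103,228)]]
print("tray",np.mean(q,0),[np.linalg.norm(q[i]-q[i-1]).round(4) for i in range(4)])
g=lambda x,y:np.array([225+x/5-.4,240+(y-300)/5-.4])
q=[plane("scene",g(*a),.022) for a in[(132,383),(327,418),(285,598),(80,565)]]
print("tray scene",np.mean(q,0),[np.linalg.norm(q[i]-q[i-1]).round(4) for i in range(4)])
o=robot.get_obs(); from scipy.spatial.transform import Rotation as Ro
M=Ro.from_quat(o["tool_rot"]).as_matrix(); print(o["position"],M.round(4).tolist(),(M.T@(np.array([.5263,-.2654,.2245])-o["position"])*100).round(2))
```

```text
((33.29716491699219, 31.821773529052734), (45.39949035644531, 46.206111907958984), 149.53396606445312) (12, 12, 44, 44)
322.75416564941406 221.32916641235352 23.83062171936035
[0.58214398 0.25781505 0.1085    ]
[0.5808446  0.25689675 0.1085    ]
tray [ 0.52099239 -0.26527841  0.022     ] [np.float64(0.0918), np.float64(0.0914), np.float64(0.0902), np.float64(0.0921)]
tray scene [ 0.52138037 -0.26694455  0.022     ] [np.float64(0.0948), np.float64(0.0918), np.float64(0.0923), np.float64(0.0922)]
[0.58766756 0.25081982 0.22439161] [[-0.012, 0.3484, 0.9373], [-0.0039, 0.9373, -0.3484], [-0.9999, -0.0079, -0.0099]] [  0.27 -50.52  12.23]
```

```bash
python3 -m inch '[[[0,-3.7,0.9,0,1],[0,-3.7,0.9,0,1],[0,-3.7,0.9,0,1],[0,-3.7,0.9,0,1],[0,-3.7,0.9,0,1],[0,-3.7,0.9,0,1],[0,-3.7,0.9,0,1],[0,-3.7,0.9,0,1]]]'; python3 -m inch '[[[0,-3.7,0.9,0,1],[0,-3.7,0.9,0,1],[0,-3.7,0.9,0,1],[0,-3.7,0.9,0,1],[0,-3,0.7,0,1],[0,-1.5,0.4,0,1],[0,0,0,0,1]]]'
cat > goto.py <<'E'
import sys
from h import *
from scipy.spatial.transform import Rotation as Ro
o=robot.get_obs(); M=Ro.from_quat(o["tool_rot"]).as_matrix()
t=np.array([float(a) for a in sys.argv[1:4]])
print("pos",o["position"].round(4),"toolx",M[:,0].round(4),"ytool",M[:,1].round(3),"F",o["ft_force"].round(1),"M",o["moment"].round(2),"w",round(o["grip_width"],4),"t",o["time"])
print("need cm",(M.T@(t-o["position"])*100).round(2))
E
python3 goto.py .5263 -.2654 .2245
```

```text
time: 1.9
position: [0.5454, -0.0476, 0.2208]
tool_rot: [0.119, 0.705, -0.119, 0.689]
ft_force: [0.6, 0.0, 0.2]
grip_width: 0.0872
time: 2.48
position: [0.5197, -0.2517, 0.2184]
tool_rot: [0.12, 0.707, -0.117, 0.687]
ft_force: [0.5, 0.8, -1.2]
grip_width: 0.087
pos [ 0.5197 -0.2517  0.2184] toolx [-0.0265  0.0079 -0.9996] ytool [ 0.331  0.944 -0.001] F [ 0.5  0.8 -1.2] M [ 0.05 -0.01 -0.03] w 0.087 t 2.4833
need cm [-0.63 -1.08  1.06]
```

```bash
python3 -m inch '[[[0,-1.1,1.1,0,1]]]'; python3 goto.py .5263 -.2654 .2245;  python3 -m inch '[[[0,0,0,0,1]]]'; python3 goto.py .5263 -.2654 .2245;python3 -m inch '[[[0,0,0,0,1],[0,0,0,0,1]]]'; python3 goto.py .5263 -.2654 .2245
```

```text
time: 2.57
position: [0.5245, -0.2626, 0.2176]
tool_rot: [0.121, 0.708, -0.116, 0.686]
ft_force: [-0.0, 1.3, -0.4]
grip_width: 0.0872
pos [ 0.5245 -0.2626  0.2176] toolx [-0.0301  0.0126 -0.9995] ytool [0.331 0.944 0.002] F [-0.   1.3 -0.4] M [ 0.05 -0.04 -0.05] w 0.0872 t 2.5667
need cm [-0.7  -0.21  0.24]
time: 2.65
position: [0.5256, -0.2636, 0.2175]
tool_rot: [0.121, 0.708, -0.117, 0.686]
ft_force: [0.5, 0.3, 0.2]
grip_width: 0.0871
pos [ 0.5256 -0.2636  0.2175] toolx [-0.0285  0.0111 -0.9995] ytool [0.332 0.943 0.001] F [0.5 0.3 0.2] M [-0.01 -0.04  0.01] w 0.0871 t 2.65
need cm [-0.7  -0.15  0.11]
time: 2.82
position: [0.5249, -0.2593, 0.2168]
tool_rot: [0.122, 0.709, -0.115, 0.685]
ft_force: [-0.4, -0.6, 0.0]
grip_width: 0.0871
pos [ 0.5249 -0.2593  0.2168] toolx [-0.031   0.0149 -0.9994] ytool [0.33  0.944 0.004] F [-0.4 -0.6  0. ] M [-0.02 -0.04 -0.01] w 0.0871 t 2.8167
need cm [-0.78 -0.53  0.3 ]
```

Run:
```python
from h import *
camera("wrist")
for k in range(4): 
    o=robot.get_obs(); print(o["position"].round(4),o["tool_rot"].round(4)); C=cam("wrist"); im=camera("wrist")
np.savez("w2.npz",K=C[0],R=C[1],t=C[2]); cv2.imwrite("pics/w2.png",im[:,:,::-1])
K,R,t=C; v=K@(R@np.array([[.5263],[-.2654],[.1158]])+t); print(v.ravel()/v[2], (-R.T@t).ravel())
```

```text
[ 0.5247 -0.2587  0.2167] [ 0.1217  0.709  -0.1145  0.6851]
[ 0.5248 -0.2591  0.2168] [ 0.1215  0.7089 -0.1146  0.6852]
[ 0.5249 -0.2595  0.217 ] [ 0.1213  0.7087 -0.1149  0.6854]
[ 0.525  -0.2599  0.2171] [ 0.1213  0.7086 -0.1151  0.6855]
[309.26406052 250.55360855   1.        ] [ 0.45791221 -0.23807834  0.37110339]
```

View pics/w2.png

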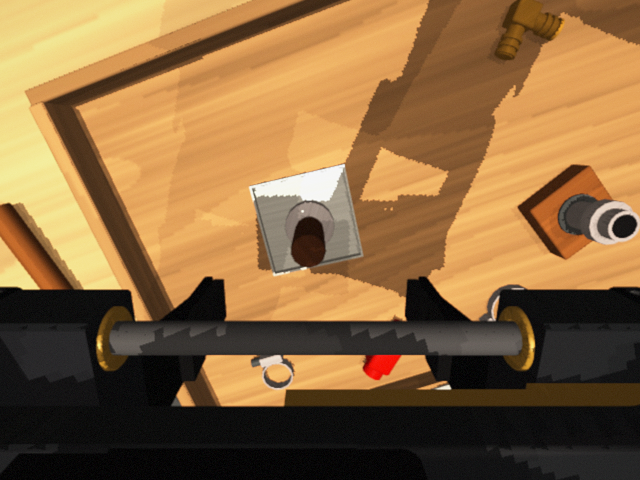

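The handle top is at (308,249), against a prediction of (309,250), and the jaws straddle it. Descending.

```bash
python3 goto.py .5263 -.2654 .084
```

```text
pos [ 0.5251 -0.2603  0.2171] toolx [-0.0304  0.0139 -0.9994] ytool [0.33  0.944 0.003] F [0.7 0.1 0.1] M [-0.06  0.01  0.02] w 0.0872 t 3.0667
need cm [13.29 -0.49  0.73]
```

```bash
python3 -m inch '[[[2.5,-0.4,0.5,0,1],[3,0,0.1,0,1],[3,0,0,0,1],[2.5,0,0,0,1]]]'; python3 goto.py .5263 -.2654 .084
```

```text
time: 3.4
position: [0.5328, -0.2676, 0.1121]
tool_rot: [0.117, 0.702, -0.118, 0.693]
ft_force: [0.1, 0.4, -0.0]
grip_width: 0.087
pos [ 0.5328 -0.2676  0.1121] toolx [-0.0134  0.0011 -0.9999] ytool [ 0.328  0.945 -0.003] F [ 0.1  0.4 -0. ] M [ 0.04  0.01 -0.03] w 0.087 t 3.4
need cm [ 2.82 -0.   -0.65]
```

```bash
python3 -m inch '[[[1.5,0,-0.4,0,1],[1.2,0,-0.25,0,1]]]'
python3 - <<'E'
from h import *
for k in range(3): camera("wrist")
E
python3 goto.py .5263 -.2654 .082
```

```text
time: 3.57
position: [0.5254, -0.264, 0.0814]
tool_rot: [0.118, 0.703, -0.117, 0.691]
ft_force: [0.4, 0.6, 0.0]
grip_width: 0.0874
pos [ 0.5254 -0.2641  0.0822] toolx [-0.0166  0.0037 -0.9999] ytool [ 0.327  0.945 -0.002] F [-0.8 -0.7  0.6] M [-0.03  0.01 -0.04] w 0.0871 t 3.7167
need cm [ 0.02 -0.09  0.13]
```

```bash
python3 -m inch '[[[0,0,0,0,0],[0,0,0,0,0]]]' 30
python3 - <<'E'
from h import *
for k in range(6): camera("wrist"); print(robot.get_obs()["grip_width"].round(4),end=" ")
E
python3 goto.py .5263 -.2654 .082
```

```text
time: 3.88
position: [0.527, -0.265, 0.084]
tool_rot: [0.117, 0.702, -0.118, 0.692]
ft_force: [0.7, -0.3, -0.1]
grip_width: 0.0795
pos [ 0.5274 -0.2653  0.0844] toolx [-1.250e-02  7.000e-04 -9.999e-01] ytool [ 0.327  0.945 -0.003] F [ 0.4 -0.3 -0. ] M [-0.04 -0.04 -0.03] w 0.0766 t 3.9333
need cm [ 0.24 -0.05 -0.1 ]Traceback (most recent call last):
  File "<stdin>", line 2, in <module>
AttributeError: 'float' object has no attribute 'round'
```

```bash
cat > wait.py <<'E'
import sys
from h import *
for k in range(int(sys.argv[1])): camera("wrist")
E
python3 wait.py 14; python3 goto.py .5263 -.2654 .082
```

```text
pos [ 0.5263 -0.2647  0.0829] toolx [-0.0151  0.0024 -0.9999] ytool [ 0.327  0.945 -0.003] F [ 0.7 -0.6  0.1] M [-0.06 -0.01 -0.02] w 0.0252 t 4.6333
need cm [ 0.09 -0.07  0.03]
```

```bash
python3 -m inch '[[[-2,0,0,0,0],[-3.5,0,0,0,0],[-3.8,0,0,0,0],[-3.5,0,0,0,0],[-1.5,0,0,0,0]]]'; python3 goto.py .5815 .257 .215
```

```text
time: 5.05
position: [0.5235, -0.2614, 0.2217]
tool_rot: [0.122, 0.71, -0.113, 0.684]
ft_force: [0.2, -0.6, -3.1]
grip_width: 0.0255
pos [ 0.5235 -0.2614  0.2217] toolx [-0.0341  0.0174 -0.9993] ytool [0.328 0.945 0.005] F [ 0.2 -0.6 -3.1] M [-0.1  -0.22 -0.02] w 0.0255 t 5.05
need cm [  1.37  50.87 -11.48]
```

```bash
python3 -m inch '[[[0,2.5,-0.6,0,0],[0,3.8,-0.85,0,0],[0,3.8,-0.85,0,0],[0,3.8,-0.85,0,0],[0,3.8,-0.85,0,0],[0,3.8,-0.85,0,0],[0,3.8,-0.85,0,0],[0,3.8,-0.85,0,0]]]';python3 goto.py .5815 .257 .215
```

```text
time: 5.72
position: [0.5599, 0.0346, 0.2259]
tool_rot: [0.124, 0.706, -0.122, 0.686]
ft_force: [0.6, -0.5, -3.3]
grip_width: 0.0255
pos [0.5599 0.0346 0.2259] toolx [-0.0276  0.0071 -0.9996] ytool [ 0.343  0.939 -0.003] F [ 0.6 -0.5 -3.3] M [-0.03 -0.11 -0.07] w 0.0255 t 5.7167
need cm [ 1.19 21.63 -5.58]
```

```bash
python3 -m inch '[[[0,3.8,-1,0,0],[0,3.8,-1,0,0],[0,3.8,-1,0,0],[0,3.5,-0.9,0,0],[0,3,-0.8,0,0],[0.5,1.5,-0.4,0,0]]]'; python3 wait.py 5;python3 goto.py .5815 .257 .2
```

```text
time: 6.22
position: [0.5739, 0.2498, 0.2179]
tool_rot: [0.123, 0.709, -0.121, 0.684]
ft_force: [0.5, 0.4, -3.4]
grip_width: 0.0252
pos [0.5735 0.2447 0.2171] toolx [-0.0382  0.0061 -0.9993] ytool [ 0.342  0.94  -0.007] F [ 0.7 -1.  -2.8] M [-0.03 -0.04 -0.05] w 0.0253 t 6.4667
need cm [1.68 1.44 0.4 ]
```

```bash
python3 -m inch '[[[1,0.8,0.4,0,0],[1,0.7,0.2,0,0],[1,0,0,0,0]]]'; python3 wait.py 5;python3 goto.py .583 .257 .182
python3 - <<'E'
from h import *
for n,(x,y) in dict(top=(85,135),scene=(460,230),wrist=(220,100)).items():
    C=cam(n); im=camera(n)[:,:,::-1]; cv2.imwrite(f"pics/a_{n}.png",im); np.savez(f"a_{n}.npz",K=C[0],R=C[1],t=C[2])
a=cv2.resize(cv2.imread("pics/a_top.png")[130:230,70:170],(400,400),interpolation=2);b=cv2.resize(cv2.imread("pics/a_scene.png")[230:330,470:570],(400,400),interpolation=2)
w=cv2.resize(cv2.imread("pics/a_wrist.png")[150:270,200:440],(400,200),interpolation=2)
cv2.imwrite("pics/a.png",np.vstack([np.hstack([a,b]),np.hstack([w,w*0])]))
E
```

```text
time: 6.72
position: [0.5864, 0.2547, 0.1873]
tool_rot: [0.125, 0.708, -0.124, 0.684]
ft_force: [0.7, 0.5, -2.2]
grip_width: 0.0253
pos [0.5847 0.2541 0.1876] toolx [-0.0354  0.0059 -0.9994] ytool [ 0.346  0.938 -0.007] F [ 0.3 -1.1 -3.1] M [-0.03 -0.04 -0.05] w 0.0254 t 6.9667
need cm [ 0.57  0.21 -0.24]
```

View pics/a.png

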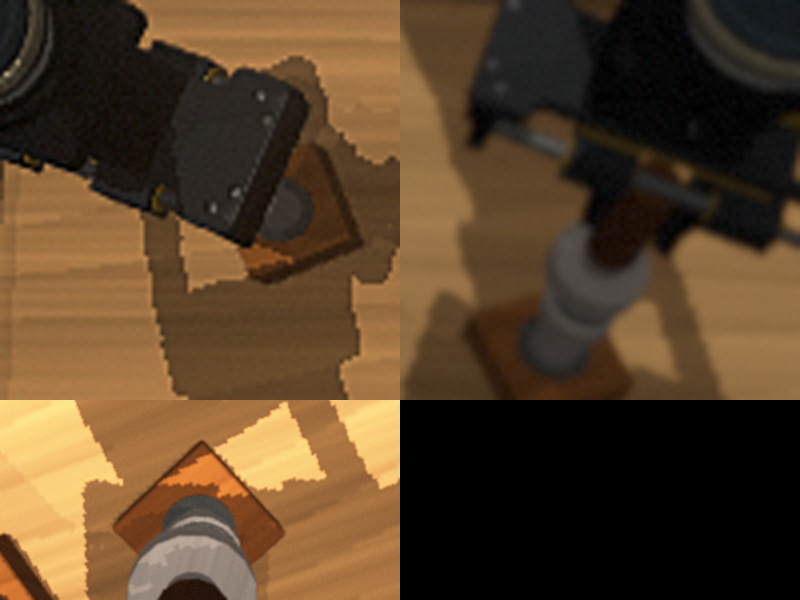

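Run:
```python
from h import *
from scipy.spatial.transform import Rotation as Ro
o=robot.get_obs(); M=Ro.from_quat(o["tool_rot"]).as_matrix()
ax=M@np.array([1,0.003,-0.0148]); # vertical at grasp, in tool frame approx
M0=np.array([-.0151,.0024,-.9999]); yt=np.array([.327,.945,-.003]); zt=np.cross(M0,yt); g=np.array([0,0,-1]); a=np.array([M0@g,yt@g,zt@g]); ax=M@a
p=o["position"]; print("axis down",ax.round(4),"pos",p)
foot=p+.068*ax; top=p+.052*ax; print("foot rim centre",foot.round(4),"foot top",top.round(4))
w=tuple(np.load("a_wrist.npz")[k] for k in"KRt"); s=tuple(np.load("a_scene.npz")[k] for k in"KRt")
th=np.linspace(0,6.28,73)
def pr(C,P): v=C[0]@(C[1]@P.T+C[2]); return (v[:2]/v[2]).T
for nm,c in(("rim",foot),("top",top)):
    P=c+.0235*np.c_[np.cos(th),np.sin(th),0*th]
    for n,C in(("wrist",w),("scene",s)): q=pr(C,P); print(nm,n,"min",q.min(0).round(1),"max",q.max(0).round(1))
print("scene foottop meas",plane("scene",(519.2,298.4),top[2],s))
im=cv2.imread("pics/a_wrist.png"); 
for y in range(222,262,4): 
    r=im[y,260:370].astype(int); h=(r.max(1)-r.min(1)<22)&(r.max(1)>95); i=np.flatnonzero(h); print(y,i[[0,-1]]+260 if len(i) else None,end="; ")
r=im[205:260,315].astype(int); print("\ncol315",[(205+k,v.tolist()) for k,v in enumerate(r)][::2])
```

```text
axis down [-0.0185  0.0039 -0.9998] pos [0.58508092 0.25449676 0.1885303 ]
foot rim centre [0.5838 0.2548 0.1205] foot top [0.5841 0.2547 0.1365]
rim wrist min [279.7 222.2] max [354.1 293.4]
rim scene min [506.6 289.2] max [530.8 310.5]
top wrist min [277.1 228.3] max [356.8 304.1]
top scene min [508.8 285.5] max [533.3 307.1]
scene foottop meas [0.5893361  0.25060189 0.13653865]
222 [307 331]; 226 [302 331]; 230 [297 337]; 234 [298 340]; 238 None; 242 [286 343]; 246 [283 347]; 250 [349 349]; 254 [309 320]; 258 [303 303]; 
col315 [(205, [30, 69, 131]), (207, [42, 59, 84]), (209, [63, 72, 70]), (211, [67, 73, 77]), (213, [66, 71, 72]), (215, [69, 73, 78]), (217, [70, 75, 85]), (219, [82, 90, 101]), (221, [142, 154, 171]), (223, [100, 108, 120]), (225, [75, 82, 87]), (227, [80, 86, 97]), (229, [74, 81, 90]), (231, [111, 120, 135]), (233, [154, 167, 185]), (235, [150, 163, 180]), (237, [151, 163, 182]), (239, [131, 142, 159]), (241, [123, 135, 150]), (243, [122, 134, 149]), (245, [121, 131, 147]), (247, [120, 130, 146]), (249, [121, 132, 148]), (251, [125, 134, 151]), (253, [93, 103, 118]), (255, [71, 78, 88]), (257, [38, 46, 58]), (259, [7, 15, 36])]
```

The scene and wrist silhouettes put the foot within about 1 mm of the kinematic estimate. It sits about 3 mm too far in +x and 2.5 mm short in y, so I'll correct that and lower a little.

```bash
cat > foot.py <<'E'
import sys
from h import *
from scipy.spatial.transform import Rotation as Ro
M0=np.array([-.0151,.0024,-.9999]); yt=np.array([.327,.945,-.003]); g=np.array([0,0,-1]); a=np.array([M0@g,yt@g,np.cross(M0,yt)@g])
for k in range(int(sys.argv[1])): camera("wrist")
F=[]; 
o=robot.get_obs(); M=Ro.from_quat(o["tool_rot"]).as_matrix(); ax=M@a
f=o["position"]+.068*ax+np.array([.0007,-.0003,0])
print("rim",f.round(4),"tilt",ax[:2].round(4),"F",o["ft_force"].round(1),"M",o["moment"].round(2),"w",round(o["grip_width"],4),"t",round(o["time"],2))
t=np.array([.5815,.257,.1085] if len(sys.argv)<3 else [float(v) for v in sys.argv[2:5]]); print("need cm",(M.T@(t-f)*100).round(2))
E
python3 -m inch '[[[0.5,0.1,-0.3,0,0]]]'; python3 foot.py 6
```

```text
time: 7.2
position: [0.5839, 0.2565, 0.185]
tool_rot: [0.125, 0.707, -0.124, 0.685]
ft_force: [-0.4, 0.2, -2.9]
grip_width: 0.0252
rim [0.5819 0.2566 0.1158] tilt [-0.0182  0.0039] F [-0.4  0.8 -2.3] M [-0.04 -0.02  0.05] w 0.0253 t 7.5
need cm [ 0.73  0.03 -0.03]
```

```bash
python3 -m inch '[[[0.6,0,0,0,0]]]'; python3 foot.py 4; python3 -m inch '[[[0.3,0,0,0,0]]]'; python3 foot.py 4
```

```text
time: 7.58
position: [0.5833, 0.257, 0.1789]
tool_rot: [0.125, 0.707, -0.124, 0.685]
ft_force: [0.3, 0.6, -3.3]
grip_width: 0.0252
rim [0.5814 0.2565 0.1093] tilt [-0.0192  0.0037] F [ 0.3  0.4 -2.8] M [-0.04 -0.07  0.01] w 0.0253 t 7.78
need cm [ 0.08  0.05 -0.  ]
time: 7.87
position: [0.5827, 0.2567, 0.175]
tool_rot: [0.124, 0.708, -0.124, 0.684]
ft_force: [1.2, -0.1, 5.4]
grip_width: 0.0251
rim [0.5822 0.2567 0.1073] tilt [-0.017   0.0042] F [0.  0.5 2.6] M [-0.07 -0.06 -0.05] w 0.0252 t 8.07
need cm [-0.11 -0.   -0.08]
```

Run:
```python
from h import *
for n in("scene","wrist"):
    C=cam(n); im=camera(n)[:,:,::-1]; cv2.imwrite(f"pics/b_{n}.png",im); np.savez(f"b_{n}.npz",K=C[0],R=C[1],t=C[2])
b=cv2.resize(cv2.imread("pics/b_scene.png")[275:335,485:545],(480,480),interpolation=2)
w=cv2.resize(cv2.imread("pics/b_wrist.png")[190:270,270:350],(320,320),interpolation=2); b0=cv2.resize(cv2.imread("pics/scene0.png")[280:320,490:530],(320,320),interpolation=2)
cv2.imwrite("pics/b.png",np.hstack([np.pad(b,((0,112),(0,0),(0,0))),np.pad(w,((0,272),(0,0),(0,0)))]))
```

```text
(no output)
```

View pics/b.png

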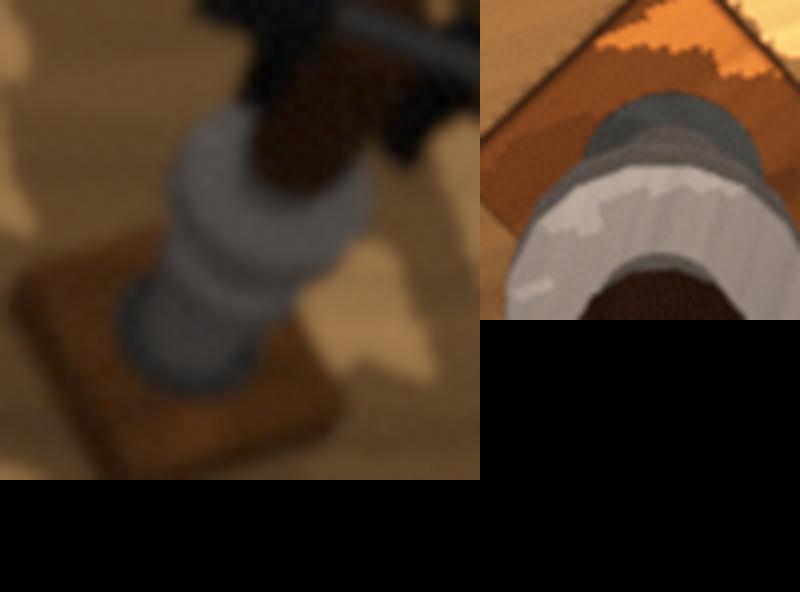

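```bash
python3 - <<'E'
from h import *
w,s=[tuple(np.load(f"b_{n}.npz")[k] for k in"KRt") for n in("wrist","scene")]
im=cv2.imread("pics/b_wrist.png").astype(int)
for y in (240,248,256,262):
    r=im[y,262:372]; m=np.flatnonzero((r.max(1)-r.min(1)<45)&(r.max(1)>100)); print(y,m[[0,-1]]+262)
zt=.1073+.016
E_=[plane("wrist",p,zt,w) for p in((276.7,262),)]
def circ(n,C,c,r,z):
    th=np.linspace(0,6.29,181); P=np.c_[c[0]+r*np.cos(th),c[1]+r*np.sin(th),0*th+z]; v=C[0]@(C[1]@P.T+C[2]); q=(v[:2]/v[2]).T; return q.min(0).round(1),q.max(0).round(1)
c=(.5815,.257)
print("wrist foot top pred@cap axis",circ("wrist",w,c,.0235,zt)); print("base disc pred",circ("wrist",w,c,.0185,.040), "r for width 44.3")
print("scene foot top/rim",circ("s",s,c,.0235,zt),circ("s",s,c,.0235,.1073))
print("scene axis crop pts",[ (z,(((lambda v:(v[:2]/v[2]).ravel())(s[0]@(s[1]@np.array([[c[0]],[c[1]],[z]])+s[2]))-[485,275])*8).round()) for z in(.038,.08,.107,.123)])
E
python3 foot.py 0
```

```text
240 [289 340]
248 [282 347]
256 [278 352]
262 [277 353]
wrist foot top pred@cap axis (array([276.9, 227.9]), array([356.6, 303.6]))
base disc pred (array([293.9, 211.2]), array([339.6, 255.6])) r for width 44.3
scene foot top/rim (array([508. , 287.6]), array([532.2, 308.9])) (array([505.8, 291.3]), array([529.7, 312.5]))
scene axis crop pts [(0.038, array([185., 333.])), (0.08, array([230., 263.])), (0.107, array([261., 215.])), (0.123, array([280., 186.]))]
rim [0.5822 0.2568 0.1072] tilt [-0.017   0.0042] F [ 0.6 -0.7  3.5] M [ 0.02 -0.08  0.01] w 0.0254 t 8.17
need cm [-0.13 -0.   -0.08]
```

```bash
python3 -m inch '[[[-0.1,0.1,-0.05,0,0]]]'; python3 foot.py 3; python3 -m inch '[[[0.15,0,0,0,0]]]'; python3 foot.py 3
```

```text
time: 8.25
position: [0.5826, 0.2576, 0.1762]
tool_rot: [0.124, 0.708, -0.124, 0.684]
ft_force: [-0.6, 0.2, -2.6]
grip_width: 0.0258
rim [0.5819 0.2579 0.1078] tilt [-0.0173  0.0042] F [-0.5  0.4 -0.8] M [ 0.05 -0.19 -0.03] w 0.0251 t 8.4
need cm [-0.07 -0.1  -0.01]
time: 8.48
position: [0.5827, 0.2581, 0.1747]
tool_rot: [0.125, 0.707, -0.124, 0.685]
ft_force: [-0.6, 0.2, 5.9]
grip_width: 0.0254
rim [0.5824 0.258  0.1071] tilt [-0.0162  0.0044] F [-0.9  0.4  4.2] M [-0.08  0.05  0.05] w 0.0252 t 8.63
need cm [-0.14 -0.13 -0.05]
```

```bash
python3 -m inch '[[[0.12,0,0,0,0]]]'; python3 foot.py 2; python3 -m inch '[[[0.12,0,0,0,0]]]'; python3 foot.py 2;python3 -m inch '[[[0.12,0,0,0,0]]]'; python3 foot.py 2
```

```text
time: 8.72
position: [0.583, 0.2581, 0.1747]
tool_rot: [0.125, 0.707, -0.124, 0.685]
ft_force: [-0.5, -0.2, 6.6]
grip_width: 0.0256
rim [0.5824 0.2581 0.1066] tilt [-0.0157  0.0045] F [-0.1 -1.2  5.6] M [-0.09  0.12  0.04] w 0.0259 t 8.82
need cm [-0.18 -0.14 -0.06]
time: 8.9
position: [0.5829, 0.2581, 0.1743]
tool_rot: [0.125, 0.707, -0.124, 0.685]
ft_force: [-0.3, -0.9, 5.0]
grip_width: 0.0253
rim [0.5824 0.2581 0.1059] tilt [-0.0156  0.0045] F [ 0.2 -1.   3.3] M [-0.05  0.09 -0.01] w 0.0254 t 9.0
need cm [-0.26 -0.13 -0.06]
time: 9.08
position: [0.5827, 0.258, 0.1728]
tool_rot: [0.125, 0.707, -0.124, 0.685]
ft_force: [-0.6, 0.6, 0.4]
grip_width: 0.0254
rim [0.5815 0.2579 0.1037] tilt [-0.0174  0.0042] F [-0.6 -0.2 -3.1] M [ 0.02 -0.04 -0.01] w 0.0257 t 9.18
need cm [-0.48 -0.09  0.01]
```

The force dropped to free-hanging after about 4 mm, so the cap snapped. I'll verify with a gentle touch at the new height, expected with the rim at about 0.099.

```bash
python3 -m inch '[[[0.2,0,0,0,0]]]'; python3 foot.py 2; python3 -m inch '[[[0.15,0,0,0,0]]]'; python3 foot.py 2;python3 -m inch '[[[0.1,0,0,0,0]]]'; python3 foot.py 2
```

```text
time: 9.27
position: [0.5815, 0.2579, 0.1689]
tool_rot: [0.124, 0.708, -0.124, 0.684]
ft_force: [0.0, 0.0, -2.1]
grip_width: 0.0255
rim [0.5805 0.2577 0.1002] tilt [-0.0199  0.0036] F [ 0.5  0.7 -2.1] M [-0.01 -0.08 -0.02] w 0.0253 t 9.37
need cm [-0.84 -0.04  0.09]
time: 9.45
position: [0.5814, 0.2579, 0.1666]
tool_rot: [0.124, 0.708, -0.124, 0.684]
ft_force: [0.5, 0.4, 7.4]
grip_width: 0.0254
rim [0.5811 0.2578 0.0992] tilt [-0.0187  0.0039] F [-0.1 -0.6  2.4] M [0.   0.09 0.  ] w 0.0257 t 9.55
need cm [-0.93 -0.07  0.04]
time: 9.63
position: [0.5818, 0.2579, 0.1669]
tool_rot: [0.124, 0.708, -0.124, 0.684]
ft_force: [-1.4, -1.1, 4.5]
grip_width: 0.0253
rim [0.5812 0.2579 0.0989] tilt [-0.0183  0.0039] F [-0.8 -0.5  4.4] M [-0.07  0.27 -0.01] w 0.0256 t 9.73
need cm [-0.96 -0.08  0.03]
```

Contact came back at rim 0.0992, 8.1 mm below first contact, so the cap is home; the peak was about 10 N. Now I return the tool to the tray.

```bash
python3 -m inch '[[[-1,0,0,0,0],[-2,0,0,0,0],[-2.5,0,0,0,0],[-1,0,0,0,0]]]'; python3 foot.py 0 .524 -.266 .145
```

```text
time: 10.07
position: [0.5801, 0.2566, 0.2284]
tool_rot: [0.122, 0.712, -0.126, 0.679]
ft_force: [0.0, 0.1, -2.6]
grip_width: 0.0252
rim [0.5786 0.2564 0.1605] tilt [-0.0315  0.001 ] F [ 0.   0.1 -2.6] M [ 0.05 -0.12  0.  ] w 0.0252 t 10.07
need cm [  1.62 -50.88  13.02]
```

```bash
python3 -m inch '[[[0,-2.5,0.6,0,0],[0,-3.8,1,0,0],[0,-3.8,1,0,0],[0,-3.8,1,0,0],[0,-3.8,1,0,0],[0,-3.8,1,0,0],[0,-3.8,1,0,0],[0,-3.8,1,0,0]]]';python3 foot.py 0 .524 -.266 .145
```

```text
time: 10.73
position: [0.5515, -0.0431, 0.2274]
tool_rot: [0.12, 0.712, -0.117, 0.682]
ft_force: [0.8, -0.1, -3.2]
grip_width: 0.0253
rim [ 0.5505 -0.0429  0.1594] tilt [-0.0248  0.0084] F [ 0.8 -0.1 -3.2] M [-0.01 -0.17  0.03] w 0.0253 t 10.73
need cm [  1.31 -21.93   4.94]
```

```bash
python3 -m inch '[[[0,-3.8,0.9,0,0],[0,-3.8,0.9,0,0],[0,-3.8,0.9,0,0],[0,-3.5,0.8,0,0],[0.5,-3,0.7,0,0],[0.5,-1.5,0.4,0,0]]]'; python3 foot.py 5 .524 -.266 .025
```

```text
time: 11.23
position: [0.5261, -0.2559, 0.2139]
tool_rot: [0.121, 0.711, -0.12, 0.682]
ft_force: [-0.4, 0.8, -1.9]
grip_width: 0.0255
rim [ 0.5252 -0.2502  0.1459] tilt [-0.0267  0.0104] F [ 0.2 -0.2 -2.9] M [-0.04 -0.02 -0.  ] w 0.0255 t 11.48
need cm [12.07 -1.51  0.94]
```

```bash
python3 -m inch '[[[2,-0.8,0.5,0,0],[3,-0.7,0.4,0,0],[2.5,0,0,0,0],[2,0,0,0,0]]]'; python3 foot.py 3 .524 -.266 .02
```

```text
time: 11.82
position: [0.5323, -0.2637, 0.1231]
tool_rot: [0.116, 0.707, -0.117, 0.687]
ft_force: [-0.0, 0.3, -2.6]
grip_width: 0.0256
rim [ 0.5308 -0.263   0.0548] tilt [-0.0164  0.0046] F [-0.2  0.4 -2.3] M [ 0.02 -0.06 -0.01] w 0.0251 t 11.97
need cm [ 3.5  -0.49 -0.44]
```

```bash
python3 -m inch '[[[1.5,-0.4,-0.4,0,0],[1.5,0,0,0,0]]]'; python3 foot.py 4 .524 -.266 .015
```

```text
time: 12.13
position: [0.5297, -0.2661, 0.0981]
tool_rot: [0.114, 0.705, -0.117, 0.69]
ft_force: [0.1, 0.4, -3.0]
grip_width: 0.0253
rim [ 0.5305 -0.2668  0.0301] tilt [-0.0067 -0.0022] F [ 0.7 -0.7 -3.4] M [-0.01 -0.   -0.01] w 0.0254 t 12.33
need cm [ 1.52 -0.12 -0.61]
```

```bash
python3 -m inch '[[[0.6,0,-0.5,0,0]]]'; python3 foot.py 3 .524 -.266 .015; python3 -m inch '[[[0.5,0,0,0,0]]]'; python3 foot.py 3 .524 -.266 .015; python3 -m inch '[[[0.25,0,0,0,0]]]'; python3 foot.py 3 .524 -.266 .015
```

```text
time: 12.42
position: [0.528, -0.2661, 0.0946]
tool_rot: [0.113, 0.703, -0.118, 0.692]
ft_force: [0.7, -0.3, -2.7]
grip_width: 0.0254
rim [ 0.5253 -0.2648  0.0248] tilt [-0.0069 -0.0021] F [-0.1 -0.7 -3.9] M [-0.04 -0.04  0.02] w 0.0253 t 12.57
need cm [ 0.98 -0.15 -0.07]
time: 12.65
position: [0.5258, -0.2649, 0.0889]
tool_rot: [0.113, 0.704, -0.117, 0.691]
ft_force: [-0.1, 0.2, -2.7]
grip_width: 0.0256
rim [ 0.525  -0.2647  0.0195] tilt [-0.0074 -0.0017] F [-0.2 -0.5 -2.7] M [ 0.03 -0.02  0.04] w 0.0254 t 12.8
need cm [ 0.45 -0.15 -0.04]
time: 12.88
position: [0.5251, -0.2646, 0.0853]
tool_rot: [0.114, 0.705, -0.117, 0.69]
ft_force: [0.4, 0.0, -4.4]
grip_width: 0.0256
rim [ 0.5247 -0.2646  0.0167] tilt [-0.0079 -0.0013] F [ 0.1 -0.1 -3.3] M [0.01 0.02 0.  ] w 0.0252 t 13.03
need cm [ 0.17 -0.16 -0.02]
```

```bash
python3 -m inch '[[[0.15,0,0,0,0]]]'; python3 foot.py 3 .524 -.266 .015; python3 -m inch '[[[0.1,0,0,0,0]]]'; python3 foot.py 3 .524 -.266 .015
```

```text
time: 13.12
position: [0.5248, -0.2644, 0.0834]
tool_rot: [0.114, 0.705, -0.117, 0.69]
ft_force: [-0.4, -0.2, -2.7]
grip_width: 0.0253
rim [ 0.5247 -0.2646  0.0152] tilt [-0.0079 -0.0013] F [-0.4 -0.7 -2.2] M [-0.   -0.05 -0.  ] w 0.0253 t 13.27
need cm [ 0.02 -0.15 -0.02]
time: 13.35
position: [0.5246, -0.2644, 0.0829]
tool_rot: [0.114, 0.706, -0.116, 0.69]
ft_force: [-1.7, 1.1, 9.5]
grip_width: 0.0254
rim [ 0.5248 -0.2647  0.015 ] tilt [-0.0076 -0.0016] F [-1.8  1.5  3.4] M [ 0.21  0.27 -0.02] w 0.0254 t 13.5
need cm [-0.   -0.14 -0.03]
```

On the floor. Opening.

```bash
python3 -m inch '[[[0,0,0,0,1]]]'; python3 wait.py 18; python3 goto.py .5263 -.2654 .18
```

```text
time: 13.58
position: [0.5247, -0.2645, 0.0833]
tool_rot: [0.114, 0.705, -0.117, 0.69]
ft_force: [0.6, -0.5, -0.1]
grip_width: 0.0274
pos [ 0.5246 -0.2644  0.083 ] toolx [-2.280e-02  3.000e-04 -9.997e-01] ytool [ 0.322  0.947 -0.007] F [-0.8 -0.1  0.5] M [-0.04  0.   -0.02] w 0.086 t 14.4833
need cm [-9.7  -0.11 -0.02]
```

```bash
python3 -m inch '[[[-1.5,0,0,0,1],[-3,0,0,0,1],[-3.5,0,0,0,1],[-3.5,0,0,0,1],[-2,0,0,0,1]]]'; python3 -m inch '[[[0,0,-3,0,1],[0,0,-3.5,0,1],[0,0,-3,0,1],[0,0,-1,0,1]]]'
python3 - <<'E'
from h import *
for k in range(4): camera("wrist")
t=camera("top")[:,:,::-1]; s=camera("scene")[:,:,::-1]; cv2.imwrite("pics/ft.png",t)
cv2.imwrite("pics/end.png",np.vstack([np.hstack([cv2.resize(s[200:400,160:360],(400,300),interpolation=2),cv2.resize(s[280:340,470:550],(400,300),interpolation=2)]),np.hstack([cv2.resize(s[220:370,180:380],(400,300)),cv2.resize(t[100:280,100:420],(400,300))])]))
E
python3 goto.py .5 -.26 .2
```

```text
time: 14.9
position: [0.524, -0.2619, 0.2159]
tool_rot: [0.117, 0.711, -0.114, 0.684]
ft_force: [0.9, -0.5, -0.8]
grip_width: 0.0866
time: 15.23
position: [0.4284, -0.2312, 0.2263]
tool_rot: [0.113, 0.704, -0.117, 0.691]
ft_force: [-0.8, -0.2, -0.1]
grip_width: 0.0874
pos [ 0.4339 -0.2347  0.2262] toolx [-0.0148 -0.0057 -0.9999] ytool [ 0.32   0.947 -0.01 ] F [ 0.7 -0.4  0.6] M [-0.01 -0.03  0.03] w 0.087 t 15.5333
need cm [ 2.54 -0.26  7.1 ]
```

View pics/end.png

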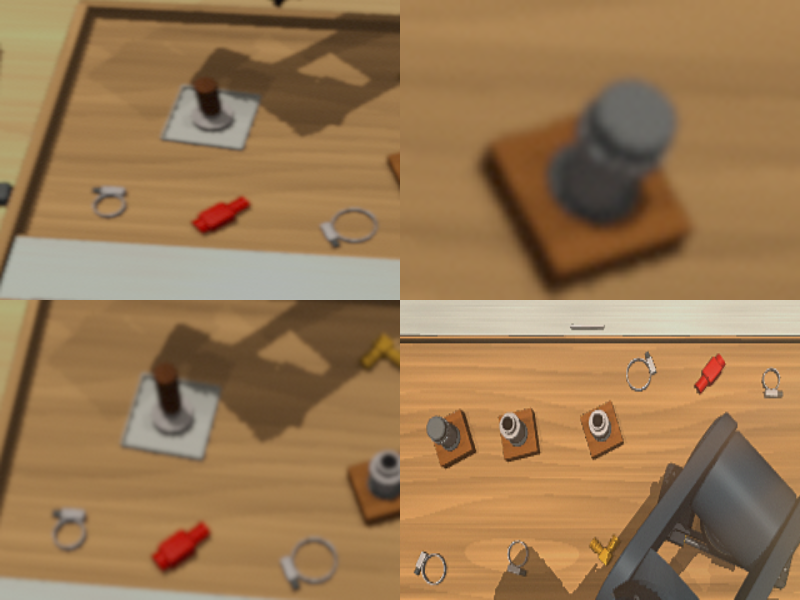

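The tool stands upright inside the tray, and the cap sits lower on its collar with no gap and looks square. The clamps, elbow and coupler are where they were. The gripper is clear of everything, so I hand in.

```bash
python3 -c "
from rig import robot
print(robot.hand_in())"
```

```text
the job is handed in; nothing more can be done
None
```

The cap is seated on its collar, the tool is back upright in its tin tray with the gripper clear, and the job was handed in at about 15.5 s of the 53 s allowed.

- **Pressing:** First contact came with the tool's rim at about 0.1073 m. The cap gave way at roughly 9–10 N and snapped. A gentle re-touch met it about 8.1 mm lower, which matches the 8 mm travel. The highest force I read was about 10 N, well under the 30 N limit.
- **Final pictures:** The cap sits on the collar with no gap and looks square, and the tool stands upright inside the tray. The clamps, elbow and coupler appear unmoved.
- **Small disagreements:** My views of the foot and the nipple differed by up to about 2 mm sideways, so I shifted the tool 1 mm before pressing. The wrist leaned about 1–2° in transit, leaving the tool leaning about 1° during the press. I judged both to be within the cup's clearance, but I did not measure the cap's tilt directly.

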